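# Reject the toppled specimen pots

## Robot

A 6-joint arm with a two-finger parallel gripper is mounted at the origin on the work surface. World frame = base frame: x ahead of the robot, y to its left, z up, the work surface at z = 0. Lengths are in m, angles in degrees, forces in N, time in s.
With the tool pointing down it reaches from about 0.4 to 0.825 m from the base axis. Payload 7 kg.
Tool frame: the origin (TCP) lies on the centre line of the jaws, within the pads' length; the fingertips stand 19 mm ahead of it and the grasp point (between the pads) is the TCP (r.tips_ahead is the distance from the TCP to the fingertips, in m); z points along the fingers, y is the line along which they close (so a half turn about z gives the same grasp; the last joint's range is limited). The gripper opens to 88 mm and grips with 3 to 60 N. Pads are 19 mm wide; open, the fingers measure 130 mm over their backs; the gripper's body (78 mm by 193 mm) begins 47 mm behind the grasp point.
Start: joints at [-50.93, 20.546, 0.682, 0, -70.136, -16.507], TCP at [0.259, -0.623, 0.246] pointing down, gripper open.
Joint ranges: [-176.03, 176.03], [-82.01, 121.73], [-58.28, 71.71], [-173.87, 95.51], [-174.79, -0.11], [-173.66, 173.66]. Speed limits (degrees/s): [136.94, 136.94, 172.46, 180, 180, 180].

## Interface

Orientations are given as [roll, pitch, yaw] about the fixed x, y, z axes, in that order (R = Rz(yaw) Ry(pitch) Rx(roll)).
In Python, from plant import r, viewer, close_job gives the robot as it stands. The module is installed in compiled form; this text tells all that it offers.
- The arm moves only by the tool arm_command, never from a script. Its arguments are lists of equal length, an entry for each row: "travel": the shift along the world's x, y, z scaled (see below), a list of three; "delta_rot": the turn, a rotation vector about the world's x, y, z scaled (see below), a list of three. In form: {"travel": [[dx, dy, dz], ...], "delta_rot": [[rx, ry, rz], ...]}. A call has 1 to 20 rows; each row is the pose to reach, as a shift and turn from the pose commanded when the call began; what a row does not reach only later rows make up. The controller multiplies each number of a shift by 0.5 m and each number of a turn by 90 degrees. A row lasts 1/8 s, in which the tool goes at most 62.5 mm and 10.7 degrees, less where a joint would pass 70% of its speed; a pose out of reach is approached as far as the arm can. A call with a number of a shift or a turn outside -1 to 1 is refused whole. A call with a gripper value outside its range is refused whole. "grip" is the opening, from 0 (shut) to 1 (fully open), set as the call begins (left out, the last holds). The fingers move at their own pace and stop on an object; "newtons" is the grip in N (left out, the last holds). Time passes only in rows, so rows that repeat a pose let the fingers close. It gives the time, the measured TCP pose, the force, the opening and the grip force at its end, in the units of the state.
- r.get_state(): the state, without advancing time (a new reading comes with each control period).
- viewer.capture(name): name is "scene" or "top" or "wrist"; returns a dict with "img" (400x640x3 uint8, red, green, blue), "camera_matrix" (3x3 intrinsics, pixels), "distortion" ([k1, k2, p1, p2, k3] as OpenCV has them; the pictures are not rectified), "R" (3x3) and "t" (3): a world point X has camera coordinates R X + t; the wrist camera has in their place "mount" (4x4, takes a point from camera to tool coordinates, whose origin is the TCP and whose axes are the flange's). Camera axes: x right, y down, z forward; pixel columns grow to the right and rows downward; lengths in m; the calibration is good to about 2 mm. A picture is of the moment at which its call begins: read the wrist's pose just before it. There is no depth.
- close_job(): hands the job in; it is judged then, once.
The state is a dict: "time_s": time; "joints": joint angles; "qd": joint speeds; "joint_torque": joint torques, N m; "tcp_pos": TCP position; "eef_rot": TCP orientation; "contact_force": force on the tool from outside, world axes, zero at the start; "moment": the same for the moment, N m; "gripper_width": finger opening in m; "gripper_force": force on a finger pad.
Only numpy, scipy, OpenCV 4.12 (cv2) and the standard library are available. Lean on these libraries where they do the work, as an engineer would, in place of code of your own. Each camera call takes 0.05 s, during which the arm holds its last target. There are 200 camera calls.

## Task

Specimen pots that have toppled over in the delivery tray count as leaked and are rejected, while those standing upright at the start are accepted and must be left standing where they are. Gather every toppled pot in the discard tote, lift the tote with all of them in it and tip them out of it into the waste bin, whose lid may have to be opened first. Then set the empty tote back on the bench about where it stood, shut the bin's lid, and leave the things around untouched.

Things in the scene. Friction and masses are not known exactly. Their poses are not given: they have to be found in the camera images.
- pot1_foot (a point): foot of pot1: centre of the underside of a square specimen pot, 42 x 42 x 70 mm, 50 g, white, with a grey round screw cap 40 mm across on its top 16 mm; all six pots are alike and some may be absent. Own z runs up through the cap, x and y square to the sides. Standing: z upright. Toppled: z level, the pot lies on a side, this point 21 mm above what it lies on, its middle 35 mm along z
- pot2_foot (a point): foot of pot2, a pot like pot1, with axes as there; it may be absent
- pot3_foot (a point): foot of pot3, a pot like pot1, with axes as there; it may be absent
- pot4_foot (a point): foot of pot4, a pot like pot1, with axes as there; it may be absent
- pot5_foot (a point): foot of pot5, a pot like pot1, with axes as there; it may be absent
- pot6_foot (a point): foot of pot6, a pot like pot1, with axes as there; it may be absent
- tray: delivery tray in which the pots arrive, white enamelled steel with a dark rim, 340 x 260 mm, rim 18 mm high, floor 3 mm thick, fixed. Origin: centre of its underside; x along the 340 mm, y along the 260 mm, z up
- tote: discard tote: loose grey plastic tray, 250 g. Floor 180 mm (own x -90 to 90) by 166 mm (own y), floor and walls 3 mm thick; side and rear walls 40 mm high. At own +x it runs out in a ramped pouring lip 35 mm long that rises 14 mm, without end wall, between side walls 35 mm high; at own -x stands the grip. Origin: centre of the floor's underside; z up
- tote_grip (a point): middle of the tote's grip, a flat-sided level bar 14 mm thick (along the tote's x), 112 mm long (along its y) and 26 mm tall, its middle 93 mm behind (own -x) and 71 mm above the tote's origin, over the rear wall and clear of it; its axes are the tote's
- tote_lip (a point): middle of the top edge of the tote's pouring lip, 125 mm before (own +x) and 17 mm above the tote's origin; its axes are the tote's
- bin: waste bin: fixed open-topped tub of yellow plastic, 180 mm (own x) by 230 mm (own y) by 150 mm high, walls and floor 5 mm. The lid is hinged along its own +x rim. Origin: centre of its underside; z up
- lid (a joint): angle of the bin's lid in rad: 0 shut flat on the rim, 1.68 fully open, where it rests leaning back a little beyond upright. It turns freely: from below about 1.45 it falls shut by its own weight, above about 1.55 it falls open. It starts shut or fully open; in the first second or two it may still be falling one way. The lid is a plate 185 x 236 x 6 mm, about 150 g
- lid_bar (a point): middle of the round bar handle on the lid's upper face: 12 mm thick, 110 mm long, parallel to the hinge, 40 mm clear above the face, measured to the bar's middle, and 20 mm in from the lid's free edge; 165 mm from the hinge along the lid and 46 mm off the hinge line at right angles to it. Its own x points to the hinge, y along the hinge, z out of the upper face
- lid_hinge (a point): middle of the lid's hinge line, on the bin's +x rim, 150 mm above the bench; its axes turn with the lid like those of lid_bar
- rack: bystander: steel wire rack of capped blood tubes, 76 x 186 mm, 103 mm tall; origin at the centre of its foot
- glovebox: bystander: flat cardboard box of gloves, 110 x 235 x 70 mm; origin at the centre of its foot
Not all that is in view belongs to the job. What is shaped like the part that bears pot2_foot but orange is not meant. What is shaped like the part that bears pot4_foot but yellow is not meant.

How it is judged:
By the outcome, as a careful person would: the job done as asked, in the order asked, and still so for the second after the job is handed in, with the robot touching nothing.
Of pot1, pot2, pot3, pot4, pot5, pot6 only 4 to 6 are there at a start; the rules pass over those that are not, and their reading is None.
At some moment in a run one of pot3, pot4, tote may be knocked a few centimetres aside while the robot is not near it.
It also fails if it takes over 210 s, if anything falls off the work surface, if the arm or the gripper's body presses on something with over 40 N, if the wrist force passes 120 N, or if a joint passes its speed limit or range.

## Working session

There is one attempt and no reset: what is moved stays moved. The work goes in short steps, Python scripts to look and compute and a tool call to move; the robot and the scene stay as the last step left them, time stands still between calls to the robot, and variables do not carry over. Pictures are saved under pics/ and viewed, at most 14 in all, crops included, and the job is handed in when it is done.

Besides the shell and the picture viewer there is one more tool, called after "Call:" as name(argument=value, ...), one argument or row to a line, values as JSON. arm_command: Moves the arm, as the interface text tells. Shifts and turns lie within -1 to 1; 1 stands for 0.5 m of shift or 90 degrees of turn. Its arguments: {"type":"object","properties":{"travel":{"type":"array"},"delta_rot":{"type":"array"},"grip":{"type":"number"},"newtons":{"type":"number"}},"required":["travel","delta_rot"]}

```bash
mkdir -p pics
cat > h.py <<'E'
import numpy as np, cv2
from scipy.spatial.transform import Rotation as Ro
from plant import r, viewer, close_job
def cap(n,save=None):
    s=r.get_state(); c=viewer.capture(n); c['s']=s
    if n=='wrist':
        T=np.eye(4); T[:3,:3]=Ro.from_euler('xyz',s['eef_rot'],degrees=True).as_matrix(); T[:3,3]=s['tcp_pos']
        M=np.linalg.inv(T@np.array(c['mount'])); c['R']=M[:3,:3]; c['t']=M[:3,3]
    c['R']=np.array(c['R']);c['t']=np.array(c['t']);c['K']=np.array(c['camera_matrix'],float);c['D']=np.array(c['distortion'],float)
    if save: cv2.imwrite('pics/'+save+'.png',cv2.cvtColor(c['img'],cv2.COLOR_RGB2BGR)); np.save('pics/'+save+'.npy',{k:c[k] for k in('R','t','K','D','img')},allow_pickle=True)
    return c
def load(n): return np.load('pics/'+n+'.npy',allow_pickle=True).item()
def ray(c,px):
    p=cv2.undistortPoints(np.array(px,float).reshape(-1,1,2),c['K'],c['D'])[:,0]
    d=np.c_[p,np.ones(len(p))]@c['R']; return -c['R'].T@c['t'],d
def onz(c,px,z):
    o,d=ray(c,px); return o+d*((z-o[2])/d[:,2])[:,None]
def proj(c,X): return cv2.projectPoints(np.array(X,float).reshape(-1,3),cv2.Rodrigues(c['R'])[0],c['t'],c['K'],c['D'])[0][:,0]
def tri(c1,p1,c2,p2):
    o1,d1=ray(c1,p1);o2,d2=ray(c2,p2);d1=d1[0]/np.linalg.norm(d1);d2=d2[0]/np.linalg.norm(d2)
    a=np.linalg.lstsq(np.c_[d1,-d2],o2-o1,rcond=None)[0];A=o1+a[0]*d1;B=o2+a[1]*d2
    return (A+B)/2,np.linalg.norm(A-B)
E
python3 - <<'E'
from h import *
for n in('top','scene'):
    c=cap(n,n+'0'); print(n,(-c['R'].T@c['t']).round(3),c['K'][0,0])
print(r.get_state())
E
```

```text
top [ 0.487 -0.017  1.146] 381.40266937891863
scene [ 1.443 -0.624  1.005] 453.28934781723353
{'time_s': 0.1, 'joints': array([-5.09299746e+01,  2.05872333e+01,  6.39360161e-01, -1.80023044e-02,
       -7.01353687e+01, -1.65059718e+01]), 'qd': array([-0.05919003, -0.01979495,  0.07187506,  0.00651962, -0.04668983,
        0.0155249 ]), 'joint_torque': array([-7.59136801e-04, -5.84161556e+01,  2.93751687e+01,  7.01552957e+00,
        1.01834658e-02, -5.82473717e-05]), 'tcp_pos': array([ 0.25882295, -0.62296802,  0.24471918]), 'eef_rot': array([ 1.79915380e+02, -7.42564925e-03, -1.57442070e+02]), 'contact_force': array([-0.18751325,  0.18798443,  0.67963742]), 'moment': array([-0.00453028,  0.00620324,  0.00073291]), 'gripper_force': 0.0, 'gripper_width': 0.08744713030802544}
```

View pics/top0.png

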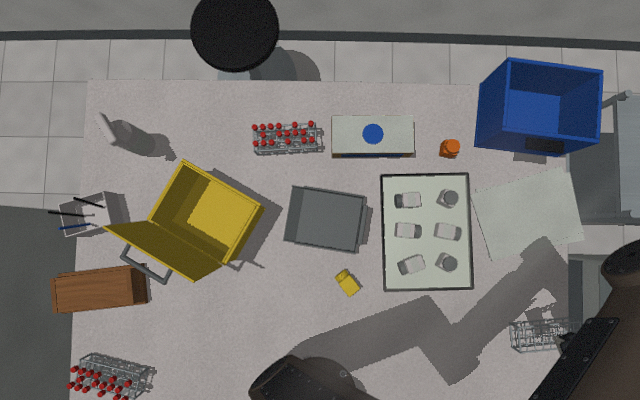

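View pics/scene0.png

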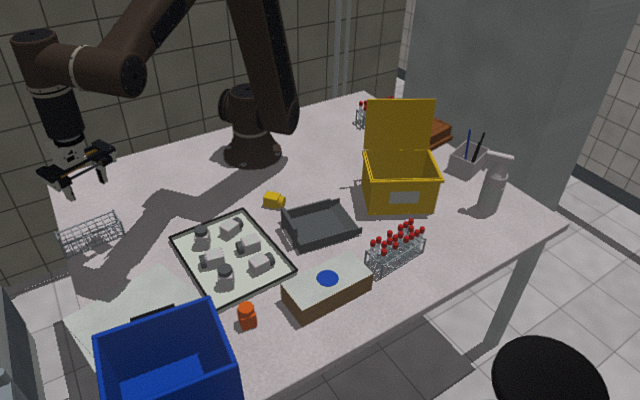

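The top view shows six pots in the tray. Four lie toppled at (408,200), (407,230), (448,231) and (411,264), and two stand at (449,198) and (446,262). Lookalikes are the orange pot at (450,148) and the yellow one at (347,282), neither meant. The bin with its lid open is at (205,215), the blue box at (540,105) is not the bin, and the tote is at (326,218) with its grip probably at the right and its lip at the left. I'll check with a close crop and measure.

Run:
```python
from h import *
c=load('top0')
im=cv2.cvtColor(c['img'],cv2.COLOR_RGB2BGR)
cv2.imwrite('pics/crop1.png',cv2.resize(im[165:300,275:480],None,fx=3.9,fy=3.9,interpolation=cv2.INTER_CUBIC))
hsv=cv2.cvtColor(im,cv2.COLOR_BGR2HSV)
# tray corners
f=lambda px,z:onz(c,px,z).round(3).tolist()
print('tray rim',f([(381,175),(468,174),(473,289),(385,290)],.018))
# bright bodies
roi=np.zeros(im.shape[:2],np.uint8); roi[180:284,387:467]=1
g=cv2.cvtColor(im,cv2.COLOR_BGR2GRAY); print(np.percentile(g[180:284,387:467],[5,25,50,75,95]))
print('tote',f([(290,186),(285,241),(361,252),(369,194)],.04))
print('bin rim',f([(183,160),(263,206),(221,270),(148,220)],.15))
```

```text
tray rim [[0.657, -0.176, 0.018], [0.666, -0.436, 0.018], [0.326, -0.451, 0.018], [0.318, -0.192, 0.018]]
[ 97. 162. 172. 175. 179.]
tote [[0.615, 0.092, 0.04], [0.455, 0.102, 0.04], [0.429, -0.118, 0.04], [0.597, -0.138, 0.04]]
bin rim [[0.666, 0.369, 0.15], [0.548, 0.151, 0.15], [0.379, 0.255, 0.15], [0.504, 0.455, 0.15]]
```

View pics/crop1.png

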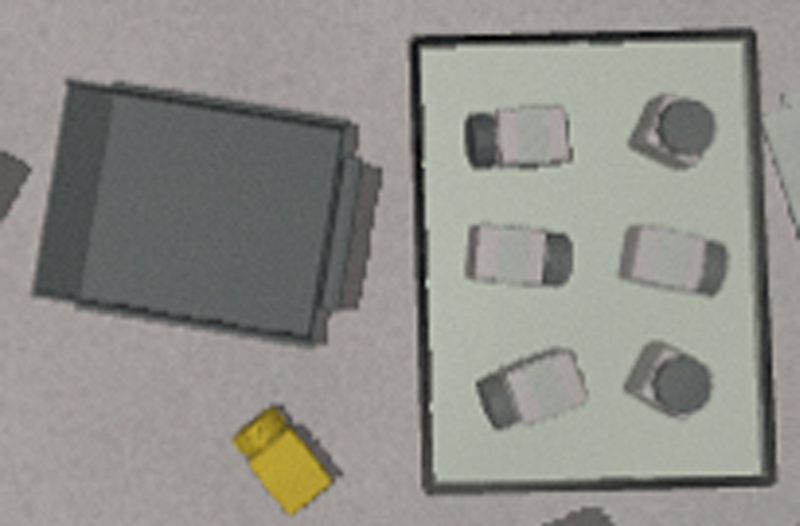

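The crop confirms four white toppled pots on their sides, two standing (caps at the top) and the yellow pot off the tray. The tote's lip is at the left, its grip at the right. Next I work out poses.

```bash
cat > pots.py <<'E'
from h import *
P={'A':[(497,108),(568,105),(571,163),(499,168),(467,139)],
'B':[(474,225),(546,232),(542,287),(470,279),(573,259)],
'C':[(632,227),(706,235),(702,292),(626,282),(727,267)],
'D':[(507,370),(573,350),(587,397),(522,421),(487,401)]}
c=load('top0'); q=lambda p:np.array(p,float)/3.9+[275,165]
for k,v in P.items():
    w=onz(c,q(v[:4]),.045)[:,:2]; cap=onz(c,q(v[4:]),.03)[0,:2]; m=w.mean(0)
    ctr,sz,a=cv2.minAreaRect(w.astype(np.float32)*1000)
    ax=cap-m; L=np.linalg.norm(ax); ax/=L
    print(k,'body',m.round(3),'size',np.round(sz),'cap dist',round(L,3),'ang',np.degrees(np.arctan2(ax[1],ax[0])).round(),'mid',(m+.008*ax).round(3), 'edge ang',a)
rb=onz(c,q([(351,122),(325,343)]),.04)[:,:2]; lp=onz(c,q([(68,80),(33,295)]),.035)[:,:2]
print('rear',rb,np.linalg.norm(rb[0]-rb[1]),'lip',lp,np.linalg.norm(lp[0]-lp[1]))
y=rb[0]-rb[1]; 
x=lp.mean(0)-rb.mean(0); print('x',x,np.linalg.norm(x),np.degrees(np.arctan2(x[1],x[0])),'perp to rear',np.degrees(np.arctan2(y[1],y[0]))+90)
E
python3 pots.py
```

```text
A body [ 0.582 -0.262] size [45. 54.] cap dist 0.047 ang 93.0 mid [ 0.582 -0.254] edge ang 3.7531638145446777
B body [ 0.493 -0.244] size [54. 41.] cap dist 0.052 ang -91.0 mid [ 0.493 -0.252] edge ang 85.74090576171875
C body [ 0.493 -0.362] size [57. 42.] cap dist 0.051 ang -96.0 mid [ 0.493 -0.37 ] edge ang 84.07782745361328
D body [ 0.399 -0.274] size [39. 51.] cap dist 0.044 ang 109.0 mid [ 0.397 -0.267] edge ang 17.915719985961914
rear [[ 0.59019507 -0.12693397]
 [ 0.42582553 -0.11046961]] 0.16519206806666648 lip [[0.61755121 0.08560733]
 [0.45590893 0.1071286 ]] 0.16306868083618026
x [0.02871977 0.21506975] 0.21697885456199623 82.3938916123166 perp to rear 84.2799486154342
```

Call:
arm_command(
  travel=[
    [0.646,0.73,-0.15],
    [0.646,0.73,-0.15],
    [0.646,0.73,-0.15],
    [0.646,0.73,-0.15],
    [0.646,0.73,-0.15],
    [0.646,0.73,-0.15],
    [0.646,0.73,-0.15],
    [0.646,0.73,-0.15],
    [0.646,0.73,-0.15],
    [0.646,0.73,-0.15],
    [0.646,0.73,-0.15],
    [0.646,0.73,-0.15],
  ],
  delta_rot=[
    [0,0,0.788],
    [0,0,0.788],
    [0,0,0.788],
    [0,0,0.788],
    [0,0,0.788],
    [0,0,0.788],
    [0,0,0.788],
    [0,0,0.788],
    [0,0,0.788],
    [0,0,0.788],
    [0,0,0.788],
    [0,0,0.788],
  ],
  grip=0.75,
  newtons=15,
)

```text
time_s: 1.6
tcp_pos: [0.5814, -0.2593, 0.1709]
eef_rot: [-180.0, -0.0, -86.6]
contact_force: [-0.5, -0.1, 0.2]
gripper_width: 0.0656
gripper_force: 0.0
```

```bash
cat >> h.py <<'E'
import json
def log():
    s=r.get_state(); open('log.txt','a').write(json.dumps([list(map(float,s[k])) for k in('joints','tcp_pos','eef_rot')])+'\n')
    print({k:np.round(s[k],3).tolist() for k in('time_s','joints','tcp_pos','eef_rot','contact_force','gripper_width')})
E
python3 - <<'E'
from h import *
log(); c=cap('wrist','w1')
for n,p in dict(A=(.582,-.254),B=(.493,-.252),C=(.493,-.37)).items(): print(n,proj(c,[*p,.045]))
E
```

```text
{'time_s': 1.6, 'joints': [-6.499, 20.084, -10.214, 0.002, -59.679, 9.894], 'tcp_pos': [0.581, -0.259, 0.171], 'eef_rot': [-179.978, -0.006, -86.603], 'contact_force': [-0.545, -0.131, 0.244], 'gripper_width': 0.066}
A [[323.55815093 204.22997282]]
B [[421.46066922 212.10470761]]
C [[442.09526532  72.79998105]]
```

View pics/w1.png

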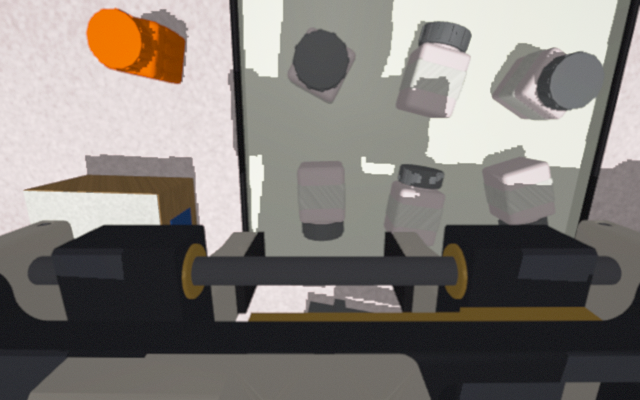

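Wrist view: toppled A at (321,200) is between the jaws, and B is at (418,195). Measured positions agree with the projection, so I descend on A.

Call:
arm_command(
  travel=[
    [0,0,-0.125],
    [0,0,-0.2],
    [0,0,-0.254],
    [0,0,-0.254],
    [0,0,-0.254],
    [0,0,-0.254],
  ],
  delta_rot=[
    [0,0,0],
    [0,0,0],
    [0,0,0],
    [0,0,0],
    [0,0,0],
    [0,0,0],
  ],
)

```text
time_s: 2.4
tcp_pos: [0.583, -0.2586, 0.0453]
eef_rot: [-179.8, -0.0, -86.5]
contact_force: [-0.6, 1.3, 0.5]
gripper_width: 0.0659
gripper_force: 0.0
```

Call:
arm_command(
  travel=[
    [0,0,0],
    [0,0,0],
    [0,0,0],
    [0,0,0],
    [0,0,0],
    [0,0,0],
    [0,0,0.1],
    [0,0,0.2],
    [0,0,0.26],
    [0,0,0.26],
  ],
  delta_rot=[
    [0,0,0],
    [0,0,0],
    [0,0,0],
    [0,0,0],
    [0,0,0],
    [0,0,0],
    [0,0,0],
    [0,0,0],
    [0,0,0],
    [0,0,0],
  ],
  grip=0.3,
)

```text
time_s: 3.65
tcp_pos: [0.5832, -0.2586, 0.1763]
eef_rot: [-179.7, -0.1, -86.5]
contact_force: [-0.3, 0.4, -1.2]
gripper_width: 0.042
gripper_force: 14.9
```

Call:
arm_command(
  travel=[
    [-0.044,0.12,0],
    [-0.044,0.24,0],
    [-0.044,0.36,0],
    [-0.044,0.48,0],
    [-0.044,0.525,0],
    [-0.044,0.525,-0.1],
    [-0.044,0.525,-0.19],
    [-0.044,0.525,-0.212],
    [-0.044,0.525,-0.212],
    [-0.044,0.525,-0.212],
  ],
  delta_rot=[
    [0,0,-0.117],
    [0,0,-0.117],
    [0,0,-0.117],
    [0,0,-0.117],
    [0,0,-0.117],
    [0,0,-0.117],
    [0,0,-0.117],
    [0,0,-0.117],
    [0,0,-0.117],
    [0,0,-0.117],
  ],
)

```text
time_s: 4.9
tcp_pos: [0.5611, 0.0043, 0.0691]
eef_rot: [-179.9, 0.0, -97.0]
contact_force: [0.3, -0.7, -1.0]
gripper_width: 0.042
gripper_force: 14.9
```

Call:
arm_command(
  travel=[
    [0,0,0],
    [0,0,0],
    [0,0,0],
    [0,0,0.1],
    [0,0,0.214],
    [0,0,0.214],
  ],
  delta_rot=[
    [0,0,0],
    [0,0,0],
    [0,0,0],
    [0,0,0],
    [0,0,0],
    [0,0,0],
  ],
  grip=0.75,
)

```text
time_s: 5.65
tcp_pos: [0.5628, 0.0048, 0.1798]
eef_rot: [-179.5, 0.2, -97.0]
contact_force: [0.7, -1.0, -0.8]
gripper_width: 0.0656
gripper_force: 0.0
```

Run:
```python
from h import *
log(); c=cap('top','top1')
im=cv2.cvtColor(c['img'],cv2.COLOR_RGB2BGR)
cv2.imwrite('pics/crop2.png',cv2.resize(im[165:300,275:480],None,fx=3.9,fy=3.9,interpolation=cv2.INTER_CUBIC))
```

```text
{'time_s': 5.65, 'joints': [20.458, 12.789, -19.391, 0.08, -57.301, -27.506], 'tcp_pos': [0.563, 0.005, 0.18], 'eef_rot': [-179.508, 0.18, -97.004], 'contact_force': [0.651, -0.974, -0.827], 'gripper_width': 0.066}
```

View pics/crop2.png

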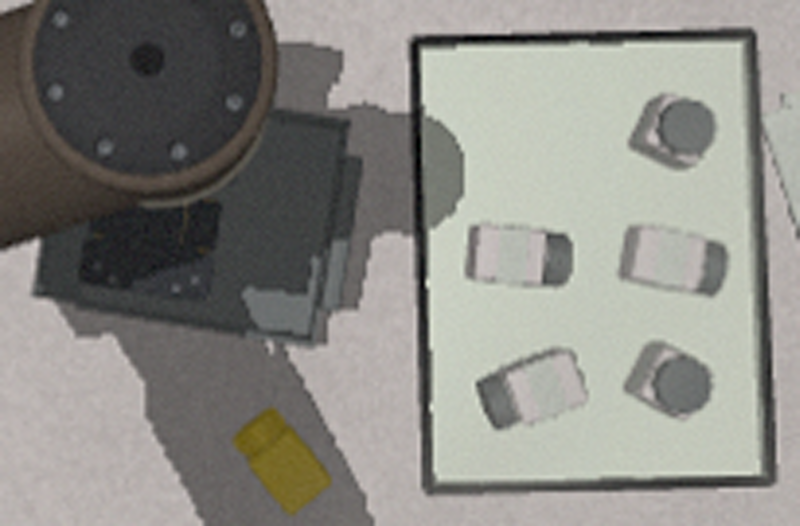

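Call:
arm_command(
  travel=[
    [-0.05,-0.12,0],
    [-0.08,-0.24,0],
    [-0.11,-0.36,0],
    [-0.137,-0.48,0],
    [-0.137,-0.505,0],
    [-0.137,-0.505,0],
    [-0.137,-0.505,-0.1],
    [-0.137,-0.505,-0.2],
    [-0.137,-0.505,-0.266],
    [-0.137,-0.505,-0.266],
    [-0.137,-0.505,-0.266],
    [-0.137,-0.505,-0.266],
  ],
  delta_rot=[
    [0,0,0.033],
    [0,0,0.033],
    [0,0,0.033],
    [0,0,0.033],
    [0,0,0.033],
    [0,0,0.033],
    [0,0,0.033],
    [0,0,0.033],
    [0,0,0.033],
    [0,0,0.033],
    [0,0,0.033],
    [0,0,0.033],
  ],
)

```text
time_s: 7.2
tcp_pos: [0.4928, -0.2481, 0.0432]
eef_rot: [-179.8, -0.0, -94.0]
contact_force: [-0.1, -0.1, 0.8]
gripper_width: 0.0658
gripper_force: 0.0
```

Call:
arm_command(
  travel=[
    [0,0,0],
    [0,0,0],
    [0,0,0],
    [0,0,0],
    [0,0,0],
    [0,0,0],
    [0,0,0.1],
    [0,0,0.2],
    [0,0,0.26],
    [0,0,0.26],
  ],
  delta_rot=[
    [0,0,0],
    [0,0,0],
    [0,0,0],
    [0,0,0],
    [0,0,0],
    [0,0,0],
    [0,0,0],
    [0,0,0],
    [0,0,0],
    [0,0,0],
  ],
  grip=0.3,
)

```text
time_s: 8.45
tcp_pos: [0.4927, -0.2486, 0.174]
eef_rot: [-179.7, -0.0, -94.1]
contact_force: [-0.5, -0.4, -1.2]
gripper_width: 0.0417
gripper_force: 15.0
```

Run:
```python
from h import *
log(); c=cap('top','top2')
im=cv2.cvtColor(c['img'],cv2.COLOR_RGB2BGR)
cv2.imwrite('pics/crop3.png',cv2.resize(im[165:300,275:480],None,fx=3.9,fy=3.9,interpolation=cv2.INTER_CUBIC))
```

```text
{'time_s': 8.45, 'joints': [-6.424, 12.254, -20.922, 0.021, -56.551, 2.344], 'tcp_pos': [0.493, -0.249, 0.174], 'eef_rot': [-179.728, -0.029, -94.069], 'contact_force': [-0.501, -0.368, -1.226], 'gripper_width': 0.042}
```

View pics/crop3.png

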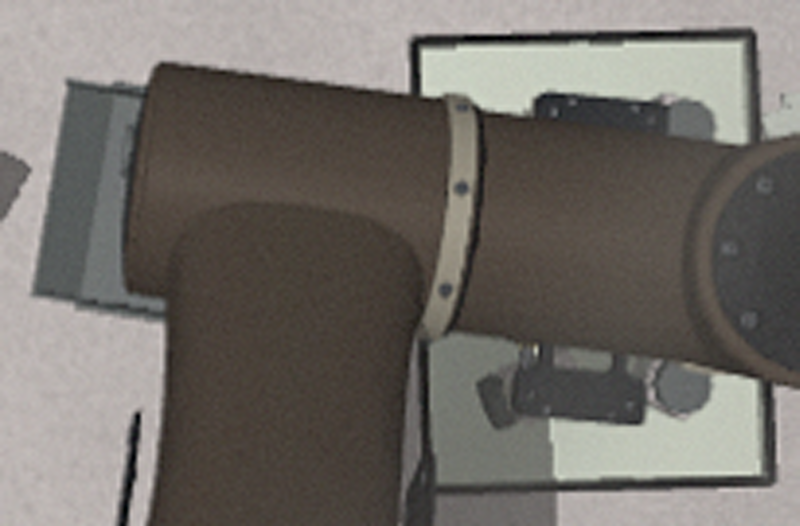

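Call:
arm_command(
  travel=[
    [-0.014,0.12,0],
    [-0.014,0.24,0],
    [-0.014,0.36,0],
    [-0.014,0.48,0],
    [-0.014,0.523,0],
    [-0.014,0.523,-0.1],
    [-0.014,0.523,-0.19],
    [-0.014,0.523,-0.21],
    [-0.014,0.523,-0.21],
    [-0.014,0.523,-0.21],
  ],
  delta_rot=[
    [0,0,-0.033],
    [0,0,-0.033],
    [0,0,-0.033],
    [0,0,-0.033],
    [0,0,-0.033],
    [0,0,-0.033],
    [0,0,-0.033],
    [0,0,-0.033],
    [0,0,-0.033],
    [0,0,-0.033],
  ],
)

```text
time_s: 9.75
tcp_pos: [0.4855, 0.0134, 0.0678]
eef_rot: [-179.9, 0.0, -97.0]
contact_force: [-0.4, -0.5, -1.0]
gripper_width: 0.0419
gripper_force: 15.0
```

Call:
arm_command(
  travel=[
    [0,0,0],
    [0,0,0],
    [0,0,0],
    [0,0,0.1],
    [0,0,0.214],
    [0,0,0.214],
  ],
  delta_rot=[
    [0,0,0],
    [0,0,0],
    [0,0,0],
    [0,0,0],
    [0,0,0],
    [0,0,0],
  ],
  grip=0.75,
)

```text
time_s: 10.5
tcp_pos: [0.4871, 0.014, 0.1782]
eef_rot: [-179.5, 0.2, -97.0]
contact_force: [0.8, -0.1, -0.6]
gripper_width: 0.0656
gripper_force: 0.0
```

```bash
cat > cmp.py <<'E'
import sys
from h import *
# has anything changed in tray since top0? compare with previous image where unobstructed
log(); c=cap('top',sys.argv[1]); a=c['img'].astype(int); b=load('top0')['img'].astype(int)
d=np.abs(a-b).max(2)
g=cv2.resize(np.hstack([c['img'][165:300,275:480]]),None,fx=3.9,fy=3.9)
for n,(x,y) in dict(C=(448,231),D=(411,264),S1=(449,198),S2=(446,262),lip=(288,215),rear=(362,225),yel=(347,282)).items():
    print(n,np.median(d[y-9:y+10,x-9:x+10]),np.percentile(d[y-9:y+10,x-9:x+10],90))
E
python3 cmp.py top3
```

```text
{'time_s': 10.5, 'joints': [24.872, 5.808, -28.343, 0.075, -55.347, -31.92], 'tcp_pos': [0.487, 0.014, 0.178], 'eef_rot': [-179.542, 0.213, -97.005], 'contact_force': [0.805, -0.124, -0.64], 'gripper_width': 0.066}
C 15.0 18.0
D 15.0 18.0
S1 12.0 17.0
S2 13.0 17.0
lip 30.0 113.0
rear 30.0 43.0
yel 16.0 66.0
```

Call:
arm_command(
  travel=[
    [0.01,-0.12,0],
    [0.015,-0.24,0],
    [0.015,-0.36,0],
    [0.015,-0.48,0],
    [0.015,-0.6,0],
    [0.015,-0.72,0],
    [0.015,-0.759,0],
    [0.015,-0.759,0],
    [0.015,-0.759,0],
    [0.015,-0.759,-0.1],
    [0.015,-0.759,-0.2],
    [0.015,-0.759,-0.264],
    [0.015,-0.759,-0.264],
    [0.015,-0.759,-0.264],
    [0.015,-0.759,-0.264],
  ],
  delta_rot=[
    [0,0,0.022],
    [0,0,0.022],
    [0,0,0.022],
    [0,0,0.022],
    [0,0,0.022],
    [0,0,0.022],
    [0,0,0.022],
    [0,0,0.022],
    [0,0,0.022],
    [0,0,0.022],
    [0,0,0.022],
    [0,0,0.022],
    [0,0,0.022],
    [0,0,0.022],
    [0,0,0.022],
  ],
  grip=0.68,
)

```text
time_s: 12.42
tcp_pos: [0.4933, -0.3664, 0.0436]
eef_rot: [-179.8, -0.1, -95.0]
contact_force: [1.1, 0.2, -0.1]
gripper_width: 0.0597
gripper_force: 0.0
```

Call:
arm_command(
  travel=[
    [0,0,0],
    [0,0,0],
    [0,0,0],
    [0,0,0],
    [0,0,0],
    [0,0,0],
    [0,0,0.1],
    [0,0,0.2],
    [0,0,0.26],
    [0,0,0.26],
  ],
  delta_rot=[
    [0,0,0],
    [0,0,0],
    [0,0,0],
    [0,0,0],
    [0,0,0],
    [0,0,0],
    [0,0,0],
    [0,0,0],
    [0,0,0],
    [0,0,0],
  ],
  grip=0.3,
)

```text
time_s: 13.68
tcp_pos: [0.4932, -0.367, 0.1745]
eef_rot: [-179.7, -0.1, -95.1]
contact_force: [0.3, -0.1, -1.1]
gripper_width: 0.0428
gripper_force: 14.5
```

```bash
python3 cmp.py top4
```

```text
{'time_s': 13.675, 'joints': [-18.456, 17.843, -13.052, 0.028, -58.814, 13.383], 'tcp_pos': [0.493, -0.367, 0.174], 'eef_rot': [-179.723, -0.091, -95.059], 'contact_force': [0.291, -0.116, -1.113], 'gripper_width': 0.043}
C 94.0 103.0
D 86.0 97.0
S1 36.0 96.0
S2 46.0 106.0
lip 17.0 27.0
rear 16.0 20.0
yel 26.0 30.0
```

Call:
arm_command(
  travel=[
    [0.03,0.12,0],
    [0.06,0.24,0],
    [0.09,0.36,0],
    [0.118,0.48,0],
    [0.118,0.584,0],
    [0.118,0.584,0],
    [0.118,0.584,0],
    [0.118,0.584,-0.1],
    [0.118,0.584,-0.19],
    [0.118,0.584,-0.21],
    [0.118,0.584,-0.21],
    [0.118,0.584,-0.21],
  ],
  delta_rot=[
    [0,0,-0.022],
    [0,0,-0.022],
    [0,0,-0.022],
    [0,0,-0.022],
    [0,0,-0.022],
    [0,0,-0.022],
    [0,0,-0.022],
    [0,0,-0.022],
    [0,0,-0.022],
    [0,0,-0.022],
    [0,0,-0.022],
    [0,0,-0.022],
  ],
)

```text
time_s: 15.22
tcp_pos: [0.552, -0.0747, 0.0681]
eef_rot: [-179.9, 0.0, -97.1]
contact_force: [0.6, -0.2, -0.0]
gripper_width: 0.0426
gripper_force: 14.5
```

Call:
arm_command(
  travel=[
    [0,0,0],
    [0,0,0],
    [0,0,0],
    [0,0,0.1],
    [0,0,0.214],
    [0,0,0.214],
  ],
  delta_rot=[
    [0,0,0],
    [0,0,0],
    [0,0,0],
    [0,0,0],
    [0,0,0],
    [0,0,0],
  ],
  grip=0.75,
)

```text
time_s: 15.98
tcp_pos: [0.5538, -0.074, 0.1787]
eef_rot: [-179.5, 0.1, -97.0]
contact_force: [-0.1, -0.8, -0.7]
gripper_width: 0.0657
gripper_force: 0.0
```

```bash
python3 cmp.py top5
```

```text
{'time_s': 15.975, 'joints': [12.508, 12.479, -19.957, 0.081, -57.053, -19.545], 'tcp_pos': [0.554, -0.074, 0.179], 'eef_rot': [-179.495, 0.106, -96.992], 'contact_force': [-0.068, -0.756, -0.683], 'gripper_width': 0.066}
C 37.0 86.0
D 21.0 25.0
S1 16.0 24.0
S2 18.0 25.0
lip 25.0 105.0
rear 35.0 62.0
yel 57.0 65.0
```

Call:
arm_command(
  travel=[
    [-0.08,-0.1,0],
    [-0.16,-0.2,0],
    [-0.24,-0.3,0],
    [-0.308,-0.393,0],
    [-0.308,-0.393,0],
    [-0.308,-0.393,0],
    [-0.308,-0.393,0],
    [-0.308,-0.393,-0.1],
    [-0.308,-0.393,-0.2],
    [-0.308,-0.393,-0.264],
    [-0.308,-0.393,-0.264],
    [-0.308,-0.393,-0.264],
    [-0.308,-0.393,-0.264],
  ],
  delta_rot=[
    [0,0,0.1],
    [0,0,0.2],
    [0,0,0.289],
    [0,0,0.289],
    [0,0,0.289],
    [0,0,0.289],
    [0,0,0.289],
    [0,0,0.289],
    [0,0,0.289],
    [0,0,0.289],
    [0,0,0.289],
    [0,0,0.289],
    [0,0,0.289],
  ],
)

```text
time_s: 17.65
tcp_pos: [0.3983, -0.2708, 0.043]
eef_rot: [-179.9, -0.1, -71.0]
contact_force: [-1.1, -0.3, -0.4]
gripper_width: 0.0661
gripper_force: 0.0
```

Call:
arm_command(
  travel=[
    [0,0,0],
    [0,0,0],
    [0,0,0],
    [0,0,0],
    [0,0,0],
    [0,0,0],
    [0,0,0.1],
    [0,0,0.2],
    [0,0,0.26],
    [0,0,0.26],
  ],
  delta_rot=[
    [0,0,0],
    [0,0,0],
    [0,0,0],
    [0,0,0],
    [0,0,0],
    [0,0,0],
    [0,0,0],
    [0,0,0],
    [0,0,0],
    [0,0,0],
  ],
  grip=0.3,
)

```text
time_s: 18.9
tcp_pos: [0.3983, -0.2712, 0.1739]
eef_rot: [-179.8, -0.2, -71.0]
contact_force: [-0.0, 0.3, -0.9]
gripper_width: 0.0423
gripper_force: 14.8
```

```bash
python3 cmp.py top6
```

```text
{'time_s': 18.9, 'joints': [-10.784, 5.675, -29.125, 0.018, -54.915, 29.742], 'tcp_pos': [0.398, -0.271, 0.174], 'eef_rot': [-179.761, -0.154, -71.031], 'contact_force': [-0.008, 0.284, -0.907], 'gripper_width': 0.042}
C 30.0 84.0
D 57.0 94.0
S1 13.0 19.0
S2 37.0 95.0
lip 14.0 22.0
rear 12.0 23.0
yel 105.0 114.0
```

Tote still in place. D goes to slot (.476,-.066), yaw -97; then clear aside to look.

Call:
arm_command(
  travel=[
    [0.04,0.1,0],
    [0.08,0.2,0],
    [0.12,0.3,0],
    [0.156,0.41,0],
    [0.156,0.41,0],
    [0.156,0.41,0],
    [0.156,0.41,0],
    [0.156,0.41,-0.1],
    [0.156,0.41,-0.19],
    [0.156,0.41,-0.21],
    [0.156,0.41,-0.21],
    [0.156,0.41,-0.21],
  ],
  delta_rot=[
    [0,0,-0.1],
    [0,0,-0.2],
    [0,0,-0.289],
    [0,0,-0.289],
    [0,0,-0.289],
    [0,0,-0.289],
    [0,0,-0.289],
    [0,0,-0.289],
    [0,0,-0.289],
    [0,0,-0.289],
    [0,0,-0.289],
    [0,0,-0.289],
  ],
)

```text
time_s: 20.45
tcp_pos: [0.4761, -0.0659, 0.0681]
eef_rot: [-179.9, 0.0, -97.1]
contact_force: [0.3, -0.0, -0.2]
gripper_width: 0.0421
gripper_force: 14.8
```

Call:
arm_command(
  travel=[
    [0,0,0],
    [0,0,0],
    [0,0,0],
    [0,0,0.1],
    [0,0,0.214],
    [0.05,-0.1,0.3],
    [0.07,-0.2,0.3],
    [0.07,-0.3,0.3],
    [0.07,-0.4,0.3],
    [0.07,-0.5,0.3],
    [0.07,-0.6,0.3],
    [0.07,-0.6,0.3],
    [0.07,-0.6,0.3],
  ],
  delta_rot=[
    [0,0,0],
    [0,0,0],
    [0,0,0],
    [0,0,0],
    [0,0,0],
    [0,0,0],
    [0,0,0],
    [0,0,0],
    [0,0,0],
    [0,0,0],
    [0,0,0],
    [0,0,0],
    [0,0,0],
  ],
  grip=0.75,
)

```text
time_s: 22.08
tcp_pos: [0.5096, -0.3658, 0.2161]
eef_rot: [180.0, 0.0, -97.1]
contact_force: [-1.2, 1.0, -0.4]
gripper_width: 0.0658
gripper_force: 0.0
```

Run:
```python
from h import *
log(); c=cap('top','top7'); cap('scene','sc7')
im=cv2.cvtColor(c['img'],cv2.COLOR_RGB2BGR)
cv2.imwrite('pics/crop7.png',cv2.resize(im[145:300,100:380],None,fx=2.8,fy=2.8,interpolation=cv2.INTER_CUBIC))
```

```text
{'time_s': 22.075, 'joints': [-17.877, 17.257, -8.04, -0.015, -64.751, 10.784], 'tcp_pos': [0.51, -0.366, 0.216], 'eef_rot': [179.955, 0.022, -97.099], 'contact_force': [-1.232, 1.023, -0.413], 'gripper_width': 0.066}
```

View pics/crop7.png

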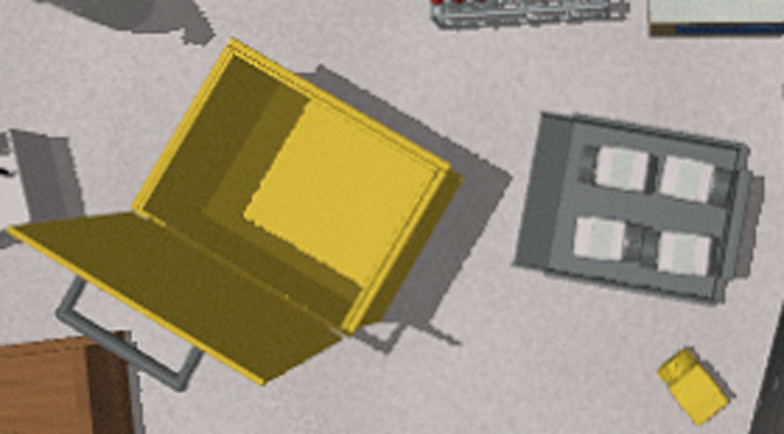

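All four pots lie in the tote (crop x 580–730, y 150–270), and the bin's rim corners and lid bar are clear. To plan the pour I need arm kinematics, so I make a small free-air tilt test up high.

Call:
arm_command(
  travel=[
    [0,0.1,0.2],
    [0,0.1,0.3],
    [0,0.1,0.4],
    [0,0.1,0.4],
    [0,0.1,0.4],
    [0,0.1,0.4],
    [0,0.1,0.4],
    [0,0.1,0.4],
  ],
  delta_rot=[
    [0,0,0],
    [0,0,0],
    [0,-0.2,0],
    [0,-0.4,0],
    [0,-0.4,0],
    [0,-0.4,0],
    [0,-0.4,0],
    [0,-0.4,0],
  ],
)

```text
time_s: 23.18
tcp_pos: [0.5103, -0.3154, 0.417]
eef_rot: [-144.3, 4.1, -95.7]
contact_force: [0.1, 0.8, -0.1]
gripper_width: 0.0659
gripper_force: 0.0
```

```bash
python3 -c "
from h import *
log()"
```

```text
{'time_s': 23.175, 'joints': [-21.367, -6.099, -10.755, -15.686, -52.38, 20.319], 'tcp_pos': [0.51, -0.315, 0.417], 'eef_rot': [-144.262, 4.107, -95.653], 'contact_force': [0.097, 0.78, -0.118], 'gripper_width': 0.066}
```

Call:
arm_command(
  travel=[
    [0,0,0],
    [0,0,0],
    [0,0,0],
    [0,0,0],
    [0,0,0],
    [0,0,0],
    [0,0,0],
    [0,0,0],
  ],
  delta_rot=[
    [0,0.2,0],
    [0,0.4,0],
    [-0.1,0.4,0],
    [-0.2,0.4,0],
    [-0.3,0.4,0],
    [-0.35,0.4,0],
    [-0.35,0.4,0],
    [-0.35,0.4,0],
  ],
)

```text
time_s: 24.18
tcp_pos: [0.511, -0.3154, 0.4168]
eef_rot: [-179.8, -29.4, -87.3]
contact_force: [0.5, -0.4, 0.6]
gripper_width: 0.0656
gripper_force: 0.0
```

```bash
cat > kin.py <<'E'
from h import *
from scipy.optimize import least_squares
X,Y,Z=np.eye(3)
def rot(ax,a): return Ro.from_rotvec(np.array(ax)*np.radians(a)).as_matrix()
def fk(p,q,s4):
    z1,L2,L3,a3,d5,L6,b,d0,e=p
    R=rot(Z,q[0]); x=R@[b,d0,z1]; R=R@rot(Y,q[1]); x=x+R@[0,0,L2]; R=R@rot(Y,-q[2]); x=x+R@[L3,0,a3]
    R=R@rot(X,s4*q[3])@rot(Y,-q[4]); x=x+R@[L6,d5,e]; return x,R
def fit(rows,s4):
    f=lambda p:np.r_[np.concatenate([fk(p,q,s4)[0]-t for q,t,_ in rows]),.001*(p[6:]),.001*(p[3])]
    return least_squares(f,[.25,.54,.54,0,-.15,.3,0,0,0])
rows=[[np.array(a) for a in json.loads(l)] for l in open('log.txt')]
if __name__=='__main__':
    for s in(1,-1):
        o=fit(rows,s); print(s,o.x.round(4),np.abs(o.fun).max())
        for q,t,e in rows[-2:]:
            x,R=fk(o.x,q,s); Rt=Ro.from_euler('xyz',e,degrees=True).as_matrix(); print(R[:,0].round(3),Rt[:,2].round(3))
            # residual roll: tool frame in R frame after j6
            print((R.T@Rt).round(2).tolist(), q[5])
E
python3 - <<'E'
from h import *
log()
E
python3 kin.py
python3 - <<'E'
from h import *
c=load('top7'); q=lambda p:np.array(p,float)/2.8+[100,145]
w=onz(c,q([(232,40),(460,172),(350,332),(135,208)]),.15)[:,:2]; print(w.round(3),[np.linalg.norm(w[i]-w[i-1]).round(3) for i in range(4)])
E
```

```text
{'time_s': 24.175, 'joints': [2.849, 2.367, -18.193, 31.045, -72.025, -10.592], 'tcp_pos': [0.511, -0.315, 0.417], 'eef_rot': [-179.755, -29.375, -87.331], 'contact_force': [0.483, -0.41, 0.569], 'gripper_width': 0.066}
1 [ 0.2767  0.4792  0.4919 -0.3643  0.3505 -0.007  -0.1261 -0.5425  0.3158] 0.10337134444180085
[ 0.431 -0.399 -0.81 ] [ 0.587  0.    -0.81 ]
[[0.41, 0.08, 0.91], [-0.91, 0.0, 0.41], [0.03, -1.0, 0.07]] 20.319406643010403
[-0.022  0.49  -0.871] [ 0.027 -0.49  -0.871]
[[-0.85, 0.0, 0.52], [-0.51, -0.18, -0.84], [0.09, -0.98, 0.16]] -10.59170896034937
-1 [ 0.1988  0.6016  0.4636  0.     -0.1918  0.359   0.     -0.     -0.    ] 3.86050968970153e-10
[ 0.587  0.    -0.81 ] [ 0.587  0.    -0.81 ]
[[0.0, -0.0, 1.0], [-0.94, -0.35, 0.0], [0.35, -0.94, -0.0]] 20.319406643010403
[ 0.027 -0.49  -0.871] [ 0.027 -0.49  -0.871]
[[0.0, 0.0, 1.0], [-0.98, 0.18, 0.0], [-0.18, -0.98, 0.0]] -10.59170896034937
[[0.668 0.37 ]
 [0.547 0.147]
 [0.396 0.245]
 [0.506 0.455]] [np.float64(0.183), np.float64(0.253), np.float64(0.18), np.float64(0.237)]
```

```bash
cat > plan.py <<'E'
from kin import *
P=fit(rows,-1).x
lo=np.array([-176.03,-82.01,-58.28,-173.87,-174.79,-173.66]);hi=np.array([176.03,121.73,71.71,95.51,-.11,173.66])
def full(q):
    x,R=fk(P,q,-1); c,s=np.cos(np.radians(q[5])),np.sin(np.radians(q[5])); return x,R@np.array([[0,0,1],[-c,-s,0],[s,-c,0]])
def ik(x,R,q0):
    f=lambda q:np.r_[(full(q)[0]-x)*10,Ro.from_matrix(full(q)[1].T@R).as_rotvec()]
    o=least_squares(f,np.clip(q0,lo+.1,hi-.1),bounds=(lo,hi),x_scale=30); return o.x,np.abs(o.fun).max()
down=lambda yaw:Ro.from_euler('xyz',[180,0,yaw],degrees=True).as_matrix()
G=np.array([-.093,0,.071]);LIP=np.array([.125,0,.017])
def tote(yaw,tilt): return rot(Z,yaw)@rot(Y,tilt)
def tcp(lip,yaw,tilt,flip):  # tool pose for tote lip place
    Rt=tote(yaw,tilt); return np.array(lip)+Rt@(G-LIP), Rt@down(-90+180*flip)
if __name__=='__main__':
    C=np.array([.529,.305]);h=r.get_state()['joints']
    for flip in(0,1):
      for py in(152,120,180):
        d=np.array([np.cos(np.radians(py)),np.sin(np.radians(py))])
        q=h.copy();q[3]=0; q[5]=70-120*flip
        x0=np.array([.507,-.121,.30]); q,e=ik(x0,tote(82.4,0)@down(-90+180*flip),q); print('flip',flip,'py',py,'lift',q.round(),round(e,4))
        for t in(0,15,30,45,60,75,85):
            x,R=tcp([*(C-.025*d),.215],py,t,flip); q,e=ik(x,R,q); print(t,x.round(3),q.round(),round(e,4))
E
python3 plan.py
```

```text
flip 0 py 152 lift [  8.   4. -13.   0. -72.  74.] 0.0
0 [0.744 0.191 0.269] [ 29.  29.  17.   0. -78. 123.] 0.0
15 [0.725 0.201 0.324] [ 36.  20.   2.  15. -66. 110.] 0.0
30 [0.694 0.217 0.371] [ 44.  12. -13.  34. -59.  91.] 0.0
45 [0.653 0.239 0.407] [ 52.   7. -27.  54. -60.  70.] 0.0
60 [0.606 0.264 0.431] [ 58.   6. -37.  69. -68.  52.] 0.0
75 [0.555 0.291 0.44 ] [ 66.   9. -45.  78. -80.  37.] 0.0
85 [0.52  0.31  0.437] [ 70.  13. -49.  80. -90.  28.] 0.0
flip 0 py 120 lift [  8.   4. -13.   0. -72.  74.] 0.0
0 [0.65  0.095 0.269] [ 25.  18.   0.  -0. -72.  95.] 0.0
15 [0.64  0.113 0.324] [ 35.  14.  -7.  16. -72.  79.] 0.0
30 [0.622 0.143 0.371] [ 45.  12. -12.  30. -76.  65.] 0.0
45 [0.599 0.183 0.407] [ 54.  13. -16.  40. -84.  53.] 0.0
60 [0.573 0.229 0.431] [ 62.  17. -19.  48. -94.  43.] 0.0
75 [0.544 0.28  0.44 ] [  67.   24.  -21.   52. -104.   36.] 0.0
85 [0.524 0.313 0.437] [  70.   29.  -22.   54. -110.   31.] 0.0
flip 0 py 180 lift [  8.   4. -13.   0. -72.  74.] 0.0
0 [0.772 0.305 0.269] [ 35.  35.  28.   0. -82. 145.] 0.0
15 [0.751 0.305 0.324] [ 40.  24.  10.  1
[... 1127 characters left out ...]
] 0.0
60 [0.573 0.229 0.431] [  62.   17.  -19.   48.  -94. -137.] 0.0
75 [0.544 0.28  0.44 ] [  67.   24.  -21.   52. -104. -144.] 0.0
85 [0.524 0.313 0.437] [  70.   29.  -22.   54. -110. -149.] 0.0
flip 1 py 180 lift [   8.    4.  -13.   -0.  -72. -106.] 0.0
0 [0.772 0.305 0.269] [ 35.  35.  28.   0. -82. -35.] 0.0
15 [0.751 0.305 0.324] [ 40.  24.  10.  11. -65. -44.] 0.0
30 [0.716 0.305 0.371] [ 45.  13. -11.  29. -48. -62.] 0.0
45 [0.67  0.305 0.407] [ 47.   3. -33.  61. -36. -92.] 0.0
60 [0.616 0.305 0.431] [  43.   -3.  -47.   96.  -36. -123.] 0.0195
75 [0.558 0.305 0.44 ] [  54.   -3.  -52.   96.  -55. -132.] 0.1297
85 [0.519 0.305 0.437] [  63.   -0.  -56.   96.  -70. -144.] 0.1985
```

Run:
```python
from h import *
c=load('top7'); q=lambda p:np.array(p,float)/2.8+[100,145]
rb=onz(c,q([(748,145),(718,301)]),.04)[:,:2]; lp=onz(c,q([(543,112),(516,266)]),.035)[:,:2]
bar=onz(c,q([(764,176),(750,172),(734,278),(751,277)]),.084)
print(rb.round(4),lp.round(4),bar.round(4),bar.mean(0))
x=lp.mean(0)-rb.mean(0);L=np.linalg.norm(x);x/=L; print(L,np.degrees(np.arctan2(x[1],x[0])),'center',rb.mean(0)+.09*x,'grip',rb.mean(0)-.003*x)
y=rb[0]-rb[1];print(np.degrees(np.arctan2(y[1],y[0]))+90); b=bar[0]-bar[3]; print(np.degrees(np.arctan2(b[1],b[0]))+90)
log()
```

```text
[[ 0.5889 -0.1332]
 [ 0.427  -0.105 ]] [[0.6192 0.0813]
 [0.4578 0.1048]] [[ 0.5542 -0.145   0.084 ]
 [ 0.5579 -0.131   0.084 ]
 [ 0.4524 -0.1169  0.084 ]
 [ 0.4538 -0.1337  0.084 ]] [ 0.50456017 -0.13163752  0.084     ]
0.21429016869711967 81.79960185247337 center [ 0.52076384 -0.02999299] grip [ 0.5074987  -0.12204209]
80.10735465680435
83.57532234472338
{'time_s': 24.175, 'joints': [2.849, 2.367, -18.193, 31.045, -72.025, -10.592], 'tcp_pos': [0.511, -0.315, 0.417], 'eef_rot': [-179.755, -29.375, -87.331], 'contact_force': [0.483, -0.41, 0.569], 'gripper_width': 0.066}
```

```bash
cat > goto.py <<'E'
import sys
from plan import *
def goto(x,R):
    s=r.get_state(); R0=Ro.from_euler('xyz',s['eef_rot'],degrees=True)
    print('travel',((np.array(x)-s['tcp_pos'])/.5).round(3),'rot',((Ro.from_matrix(R)*R0.inv()).as_rotvec()/(np.pi/2)).round(3))
if __name__=='__main__':
    a=list(map(float,sys.argv[1:])); goto(a[:3],down(a[3]))
E
python3 goto.py .5065 -.125 .2 -8
```

```text
travel [-0.009  0.381 -0.434] rot [0.259 0.24  0.86 ]
```

Call:
arm_command(
  travel=[
    [-0.009,0.05,0],
    [-0.009,0.1,0],
    [-0.009,0.15,0],
    [-0.009,0.2,0],
    [-0.009,0.25,0],
    [-0.009,0.3,-0.1],
    [-0.009,0.381,-0.2],
    [-0.009,0.381,-0.3],
    [-0.009,0.381,-0.4],
    [-0.009,0.381,-0.434],
    [-0.009,0.381,-0.434],
    [-0.009,0.381,-0.434],
    [-0.009,0.381,-0.434],
  ],
  delta_rot=[
    [0.029,0.027,0.096],
    [0.058,0.053,0.191],
    [0.086,0.08,0.287],
    [0.115,0.107,0.382],
    [0.144,0.133,0.478],
    [0.173,0.16,0.573],
    [0.201,0.187,0.669],
    [0.23,0.213,0.764],
    [0.259,0.24,0.86],
    [0.259,0.24,0.86],
    [0.259,0.24,0.86],
    [0.259,0.24,0.86],
    [0.259,0.24,0.86],
  ],
  grip=0.5,
)

```text
time_s: 25.8
tcp_pos: [0.5063, -0.1253, 0.201]
eef_rot: [-180.0, -0.2, -8.0]
contact_force: [-0.2, 0.9, -0.7]
gripper_width: 0.0439
gripper_force: 0.0
```

```bash
python3 goto.py .5065 -.125 .073 -8
python3 - <<'E'
from h import *
log(); c=cap('wrist','w2')
print(proj(c,[[.5065,-.125,.084],[.5065+.055,-.125-.008,.084],[.5065-.055,-.117,.084]]))
c=cap('top','top8')
E
```

```text
travel [ 0.     0.001 -0.256] rot [0.    0.003 0.   ]
{'time_s': 25.8, 'joints': [7.708, 7.988, -22.42, 0.047, -59.367, 74.262], 'tcp_pos': [0.506, -0.125, 0.201], 'eef_rot': [-179.978, -0.228, -8.007], 'contact_force': [-0.194, 0.898, -0.723], 'gripper_width': 0.044}
[[323.68909474 201.98400165]
 [324.09670743 136.66887021]
 [323.32291288 260.70263265]]
```

View pics/w2.png

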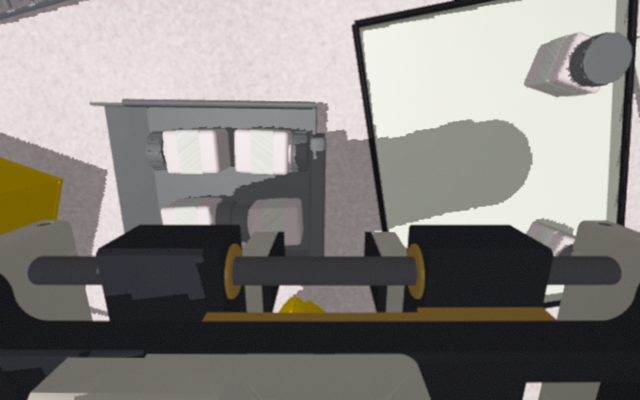

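The wrist view shows the tote square to the jaws, with the bar end at (318,142) against a projection of (324,137). The four pots are inside. Descend and grip.

Call:
arm_command(
  travel=[
    [0,0,-0.1],
    [0,0,-0.19],
    [0,0,-0.256],
    [0,0,-0.256],
    [0,0,-0.256],
  ],
  delta_rot=[
    [0,0,0],
    [0,0,0],
    [0,0,0],
    [0,0,0],
    [0,0,0],
  ],
)

```text
time_s: 26.52
tcp_pos: [0.5066, -0.1252, 0.073]
eef_rot: [180.0, -0.2, -8.0]
contact_force: [0.3, 0.3, 0.8]
gripper_width: 0.0438
gripper_force: 0.0
```

Call:
arm_command(
  travel=[
    [0,0,0],
    [0,0,0],
    [0,0,0],
    [0,0,0],
    [0,0,0],
    [0,0,0],
    [0,0,0],
    [0,0,0],
    [0,0,0.02],
    [0,0,0.04],
    [0,0,0.06],
    [0,0,0.08],
    [0,0,0.08],
  ],
  delta_rot=[
    [0,0,0],
    [0,0,0],
    [0,0,0],
    [0,0,0],
    [0,0,0],
    [0,0,0],
    [0,0,0],
    [0,0,0],
    [0,0,0],
    [0,0,0],
    [0,0,0],
    [0,0,0],
    [0,0,0],
  ],
  grip=0.05,
  newtons=55,
)

```text
time_s: 28.15
tcp_pos: [0.506, -0.1253, 0.1126]
eef_rot: [-180.0, -0.2, -8.0]
contact_force: [0.3, -0.4, -4.0]
gripper_width: 0.0134
gripper_force: 55.0
```

Run:
```python
from h import *
s=r.get_state(); print(s['moment'],s['contact_force'])
c=cap('scene','sc9'); im=cv2.cvtColor(c['img'],cv2.COLOR_RGB2BGR)
cv2.imwrite('pics/sc9c.png',cv2.resize(im[90:320,150:500],None,fx=2.2,fy=2.2))
```

```text
[-0.35073357  0.15643402 -0.01192735] [ 0.25573842 -0.39442903 -4.03880032]
```

View pics/sc9c.png

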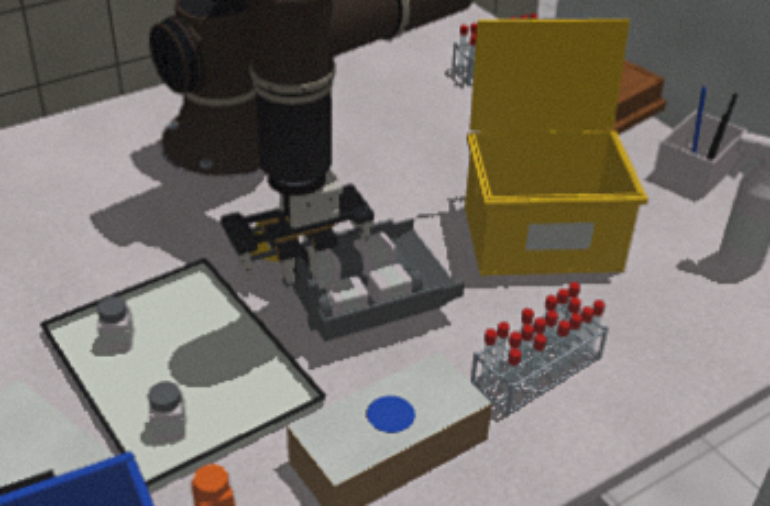

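The scene view shows the tote lifted level with all pots in it (crop about (370,280)), both standing pots intact and the bin open. Next I compute carry and pour rows.

```bash
cat > pour.py <<'E'
from plan import *
s=r.get_state(); x0=np.array(s['tcp_pos']); R0=Ro.from_euler('xyz',s['eef_rot'],degrees=True)
py=140; d=np.array([np.cos(np.radians(py)),np.sin(np.radians(py))]); lip=np.r_[np.array([.529,.305])-.025*d,.215]
q=s['joints']
xs,Rs=tcp(lip,py,0,0); print('level start',xs,'travel',((xs-x0)/.5).round(3),'yaw units',round((py-90+8)/90,3))
Rd=Ro.from_matrix(Rs)
tr=[];ro=[]
for t in np.arange(4.2,84.1,4.2):
    x,R=tcp(lip,py,t,0); q2,e=ik(x,R,q); 
    if t>83 or t<5: print(t,x.round(3),q2.round(),e)
    q=q2
    tr.append(((x-xs)/.5).round(3).tolist()); ro.append(((Ro.from_matrix(R)*Rd.inv()).as_rotvec()/(np.pi/2)).round(3).tolist())
print(json.dumps(tr));print(json.dumps(ro))
E
python3 pour.py
```

```text
level start [0.7151488  0.14880261 0.269     ] travel [0.419 0.548 0.314] yaw units 0.644
4.2 [0.712 0.152 0.285] [ 29.  23.   8.   4. -73. 110.] 1.6653345369377348e-15
84.0 [0.524 0.309 0.437] [ 72.  18. -39.  68. -96.  30.] 6.661338147750939e-15
[[-0.007, 0.006, 0.032], [-0.016, 0.013, 0.063], [-0.026, 0.022, 0.093], [-0.038, 0.032, 0.121], [-0.052, 0.043, 0.149], [-0.067, 0.056, 0.175], [-0.084, 0.07, 0.2], [-0.102, 0.085, 0.223], [-0.121, 0.101, 0.245], [-0.141, 0.118, 0.264], [-0.163, 0.136, 0.281], [-0.185, 0.155, 0.297], [-0.208, 0.174, 0.31], [-0.232, 0.194, 0.321], [-0.256, 0.215, 0.33], [-0.281, 0.236, 0.336], [-0.306, 0.257, 0.34], [-0.331, 0.278, 0.341], [-0.356, 0.299, 0.34], [-0.381, 0.32, 0.337]]
[[-0.03, -0.036, -0.0], [-0.06, -0.071, -0.0], [-0.09, -0.107, -0.0], [-0.12, -0.143, -0.0], [-0.15, -0.179, -0.0], [-0.18, -0.214, -0.0], [-0.21, -0.25, 0.0], [-0.24, -0.286, 0.0], [-0.27, -0.322, -0.0], [-0.3, -0.357, -0.0], [-0.33, -0.393, -0.0], [-0.36, -0.429, -0.0], [-0.39, -0.465, -0.0], [-0.42, -0.5, -0.0], [-0.45, -0.536, 0.0], [-0.48, -0.572, -0.0], [-0.51, -0.608, -0.0], [-0.54, -0.643, -0.0], [-0.57, -0.679, -0.0], [-0.6, -0.715, -0.0]]
```

Call:
arm_command(
  travel=[
    [0,0,0.06],
    [0,0,0.14],
    [0,0,0.22],
    [0,0,0.3],
    [0.01,0.01,0.36],
    [0.035,0.045,0.4],
    [0.07,0.09,0.4],
    [0.11,0.145,0.4],
    [0.15,0.2,0.4],
    [0.19,0.25,0.4],
    [0.23,0.3,0.4],
    [0.27,0.355,0.4],
    [0.31,0.405,0.4],
    [0.35,0.455,0.4],
    [0.385,0.5,0.4],
    [0.405,0.53,0.38],
    [0.419,0.548,0.35],
    [0.419,0.548,0.314],
    [0.419,0.548,0.314],
    [0.419,0.548,0.314],
  ],
  delta_rot=[
    [0,0,0],
    [0,0,0],
    [0,0,0],
    [0,0,0],
    [0,0,0.02],
    [0,0,0.06],
    [0,0,0.11],
    [0,0,0.17],
    [0,0,0.23],
    [0,0,0.29],
    [0,0,0.35],
    [0,0,0.41],
    [0,0,0.47],
    [0,0,0.53],
    [0,0,0.58],
    [0,0,0.62],
    [0,0,0.644],
    [0,0,0.644],
    [0,0,0.644],
    [0,0,0.644],
  ],
)

```text
time_s: 30.7
tcp_pos: [0.7149, 0.148, 0.2692]
eef_rot: [180.0, -0.1, 49.9]
contact_force: [-0.4, -0.3, -3.7]
gripper_width: 0.0136
gripper_force: 55.0
```

Run:
```python
from h import *
log();a=cap('top','top10')['img'];b=cap('scene','sc10')['img']
im=cv2.cvtColor(np.hstack([a[100:320,100:420],b[30:250,250:500]]),cv2.COLOR_RGB2BGR)
cv2.imwrite('pics/v10.png',cv2.resize(im,None,fx=1.4,fy=1.4))
```

```text
{'time_s': 30.7, 'joints': [26.929, 25.058, 10.621, 0.007, -75.454, 112.976], 'tcp_pos': [0.715, 0.148, 0.269], 'eef_rot': [179.952, -0.097, 49.907], 'contact_force': [-0.372, -0.288, -3.656], 'gripper_width': 0.014}
```

View pics/v10.png

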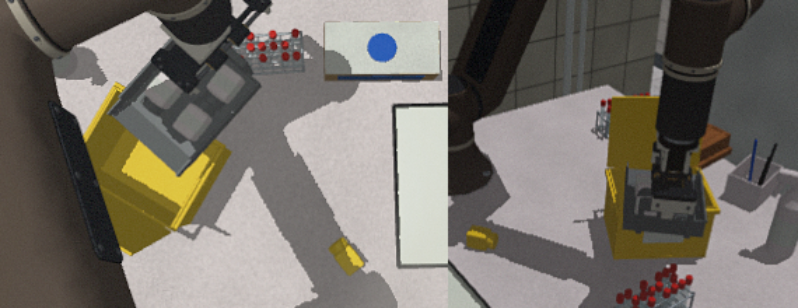

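The tote is level with all pots in it, its lip over the bin opening. Pour.

Call:
arm_command(
  travel=[
    [-0.007,0.006,0.032],
    [-0.016,0.013,0.063],
    [-0.026,0.022,0.093],
    [-0.038,0.032,0.121],
    [-0.052,0.043,0.149],
    [-0.067,0.056,0.175],
    [-0.084,0.07,0.2],
    [-0.102,0.085,0.223],
    [-0.121,0.101,0.245],
    [-0.141,0.118,0.264],
    [-0.163,0.136,0.281],
    [-0.185,0.155,0.297],
    [-0.208,0.174,0.31],
    [-0.232,0.194,0.321],
    [-0.256,0.215,0.33],
    [-0.281,0.236,0.336],
    [-0.306,0.257,0.34],
    [-0.306,0.257,0.34],
    [-0.306,0.257,0.34],
    [-0.306,0.257,0.34],
  ],
  delta_rot=[
    [-0.03,-0.036,0],
    [-0.06,-0.071,0],
    [-0.09,-0.107,0],
    [-0.12,-0.143,0],
    [-0.15,-0.179,0],
    [-0.18,-0.214,0],
    [-0.21,-0.25,0],
    [-0.24,-0.286,0],
    [-0.27,-0.322,0],
    [-0.3,-0.357,0],
    [-0.33,-0.393,0],
    [-0.36,-0.429,0],
    [-0.39,-0.465,0],
    [-0.42,-0.5,0],
    [-0.45,-0.536,0],
    [-0.48,-0.572,0],
    [-0.51,-0.608,0],
    [-0.51,-0.608,0],
    [-0.51,-0.608,0],
    [-0.51,-0.608,0],
  ],
)

```text
time_s: 33.3
tcp_pos: [0.5623, 0.2767, 0.4394]
eef_rot: [108.6, -0.2, 50.0]
contact_force: [-1.5, -0.5, -2.4]
gripper_width: 0.0136
gripper_force: 55.0
```

Run:
```python
from h import *
log();a=cap('top','top11')['img'];b=cap('scene','sc11')['img']
im=cv2.cvtColor(np.hstack([a[100:320,100:420],b[30:250,250:500]]),cv2.COLOR_RGB2BGR)
cv2.imwrite('pics/v11.png',cv2.resize(im,None,fx=1.4,fy=1.4))
```

```text
{'time_s': 33.3, 'joints': [66.538, 13.028, -35.373, 65.569, -86.503, 39.436], 'tcp_pos': [0.562, 0.277, 0.439], 'eef_rot': [108.644, -0.192, 50.029], 'contact_force': [-1.53, -0.493, -2.392], 'gripper_width': 0.014}
```

View pics/v11.png

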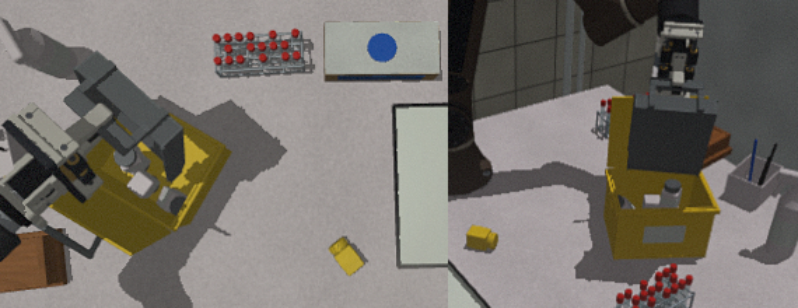

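The wrench reads about 2.4 N, so only the tote's weight remains, and the pots are visible in the bin at (140,185)/(672,190). Tilt back.

Call:
arm_command(
  travel=[
    [0.05,-0.042,0],
    [0.098,-0.083,-0.02],
    [0.143,-0.121,-0.05],
    [0.185,-0.156,-0.08],
    [0.222,-0.187,-0.12],
    [0.254,-0.214,-0.16],
    [0.28,-0.235,-0.2],
    [0.299,-0.251,-0.24],
    [0.306,-0.257,-0.26],
    [0.306,-0.257,-0.26],
    [0.306,-0.257,-0.26],
    [0.306,-0.257,-0.26],
  ],
  delta_rot=[
    [0.06,0.072,0],
    [0.12,0.143,0],
    [0.18,0.215,0],
    [0.24,0.286,0],
    [0.3,0.358,0],
    [0.36,0.429,0],
    [0.42,0.501,0],
    [0.48,0.572,0],
    [0.51,0.608,0],
    [0.51,0.608,0],
    [0.51,0.608,0],
    [0.51,0.608,0],
  ],
)

```text
time_s: 34.9
tcp_pos: [0.7145, 0.1493, 0.3095]
eef_rot: [179.9, -0.1, 50.0]
contact_force: [-0.1, 0.5, -2.4]
gripper_width: 0.0136
gripper_force: 55.0
```

```bash
python3 goto.py .5066 -.1252 .12 -8; python3 goto.py .5066 -.1252 .0745 -8
```

```text
travel [-0.416 -0.549 -0.379] rot [ 0.     0.002 -0.645]
travel [-0.416 -0.549 -0.47 ] rot [ 0.     0.002 -0.645]
```

Call:
arm_command(
  travel=[
    [-0.04,-0.05,0],
    [-0.09,-0.11,0],
    [-0.14,-0.18,0],
    [-0.19,-0.25,0],
    [-0.24,-0.32,0],
    [-0.29,-0.39,0],
    [-0.34,-0.45,0],
    [-0.38,-0.5,0],
    [-0.416,-0.549,0],
    [-0.416,-0.549,-0.08],
    [-0.416,-0.549,-0.17],
    [-0.416,-0.549,-0.26],
    [-0.416,-0.549,-0.34],
    [-0.416,-0.549,-0.4],
    [-0.416,-0.549,-0.44],
    [-0.416,-0.549,-0.46],
    [-0.416,-0.549,-0.469],
    [-0.416,-0.549,-0.472],
    [-0.416,-0.549,-0.472],
    [-0.416,-0.549,-0.472],
  ],
  delta_rot=[
    [0,0,-0.06],
    [0,0,-0.13],
    [0,0,-0.2],
    [0,0,-0.28],
    [0,0,-0.36],
    [0,0,-0.44],
    [0,0,-0.52],
    [0,0,-0.6],
    [0,0,-0.645],
    [0,0,-0.645],
    [0,0,-0.645],
    [0,0,-0.645],
    [0,0,-0.645],
    [0,0,-0.645],
    [0,0,-0.645],
    [0,0,-0.645],
    [0,0,-0.645],
    [0,0,-0.645],
    [0,0,-0.645],
    [0,0,-0.645],
  ],
)

```text
time_s: 37.4
tcp_pos: [0.5073, -0.1258, 0.0731]
eef_rot: [180.0, -0.1, -8.1]
contact_force: [0.2, -0.1, -2.0]
gripper_width: 0.0137
gripper_force: 55.0
```

Call:
arm_command(
  travel=[
    [0,0,0],
    [0,0,0],
    [0,0,0],
    [0,0,0],
    [0,0,0.05],
    [0,0,0.12],
    [0,0,0.2],
    [0,0,0.3],
    [0,0,0.4],
    [0,0,0.4],
  ],
  delta_rot=[
    [0,0,0],
    [0,0,0],
    [0,0,0],
    [0,0,0],
    [0,0,0],
    [0,0,0],
    [0,0,0],
    [0,0,0],
    [0,0,0],
    [0,0,0],
  ],
  grip=0.5,
)

```text
time_s: 38.65
tcp_pos: [0.509, -0.126, 0.277]
eef_rot: [-180.0, -0.5, -8.1]
contact_force: [0.6, -0.2, -0.9]
gripper_width: 0.0439
gripper_force: 0.0
```

Run:
```python
from h import *
log();c=cap('top','top12');im=cv2.cvtColor(c['img'],cv2.COLOR_RGB2BGR)
cv2.imwrite('pics/v12.png',cv2.resize(im[145:325,60:380],None,fx=2.5,fy=2.5,interpolation=cv2.INTER_CUBIC))
```

```text
{'time_s': 38.65, 'joints': [7.632, 4.78, -15.753, 0.113, -68.932, 74.262], 'tcp_pos': [0.509, -0.126, 0.277], 'eef_rot': [-179.957, -0.544, -8.065], 'contact_force': [0.597, -0.182, -0.936], 'gripper_width': 0.044}
```

View pics/v12.png

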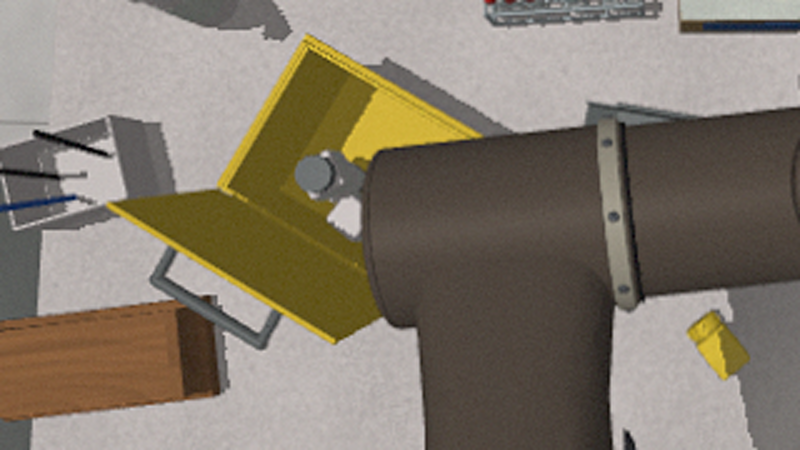

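```bash
python3 - <<'E'
from plan import *
c=load('top12'); b=onz(c,np.array([(155,278),(262,347)])/2.5+[60,145],.309)[:,:2]; m=b.mean(0)
C=np.array([.529,.305]);d=np.array([np.cos(np.radians(152)),np.sin(np.radians(152))])
print(b.round(3),np.linalg.norm(b[0]-b[1]),m.round(3),'model',(C+.154*d).round(3))
x=m+.045*d; print('behind',x.round(3),'end',(m-.075*d).round(3))
q=r.get_state()['joints']
for yaw in(62,-28,152):
  for p in([*x,.45],[*x,.295],[*(m-.075*d),.305]):
    q2,e=ik(np.array(p),down(yaw),np.r_[60,5,-40,0,-60,yaw+30]); print(yaw,p,q2.round(),e)
E
python3 goto.py .509 -.126 .277 -28
```

```text
[[0.42  0.435]
 [0.362 0.335]] 0.11509194649267127 [0.391 0.385] model [0.393 0.377]
behind [0.351 0.406] end [0.457 0.35 ]
62 [np.float64(0.35123716443732517), np.float64(0.406378576911156), 0.45] [ 70.   4.   5.   0. -91.  82.] 8.046419047606823e-10
62 [np.float64(0.35123716443732517), np.float64(0.406378576911156), 0.295] [ 70.   6. -12.   0. -72.  82.] 2.7755575615628914e-15
62 [np.float64(0.4571908755803964), np.float64(0.35004198937684905), 0.305] [ 57.   9.  -7.   0. -74.  95.] 1.171319787568845e-12
-28 [np.float64(0.35123716443732517), np.float64(0.406378576911156), 0.45] [ 70.   4.   5.   0. -91.  -8.] 8.037256323298327e-10
-28 [np.float64(0.35123716443732517), np.float64(0.406378576911156), 0.295] [ 70.   6. -12.  -0. -72.  -8.] 2.220446049250313e-15
-28 [np.float64(0.4571908755803964), np.float64(0.35004198937684905), 0.305] [ 57.   9.  -7.   0. -74.   5.] 1.209548162284881e-12
152 [np.float64(0.35123716443732517), np.float64(0.406378576911156), 0.45] [ 70.   4.   5.   0. -91. 172.] 5.700294062376912e-10
152 [np.float64(0.35123716443732517), np.float64(0.406378576911156), 0.295] [ 70.   6. -12.   0. -72. 172.] 2.220446049250313e-15
152 [np.float64(0.4571908755803964), np.float64(0.35004198937684905), 0.305] [ 61.   8. -11.   6. -71. 174.] 0.10023821442341997
travel [ 0.002 -0.     0.005] rot [ 0.001  0.004 -0.221]
```

Call:
arm_command(
  travel=[
    [0,0,0.12],
    [0,0,0.24],
    [0,0.08,0.346],
    [-0.03,0.16,0.346],
    [-0.06,0.26,0.346],
    [-0.09,0.36,0.346],
    [-0.12,0.46,0.346],
    [-0.15,0.56,0.346],
    [-0.18,0.66,0.346],
    [-0.22,0.76,0.346],
    [-0.26,0.86,0.346],
    [-0.3,0.96,0.346],
    [-0.316,0.99,0.346],
    [-0.316,0.99,0.346],
    [-0.316,0.99,0.346],
  ],
  delta_rot=[
    [0,0,0],
    [0,0,0],
    [0,0,-0.05],
    [0,0,-0.1],
    [0,0,-0.15],
    [0,0,-0.221],
    [0,0,-0.221],
    [0,0,-0.221],
    [0,0,-0.221],
    [0,0,-0.221],
    [0,0,-0.221],
    [0,0,-0.221],
    [0,0,-0.221],
    [0,0,-0.221],
    [0,0,-0.221],
  ],
  grip=0,
  newtons=10,
)

```text
time_s: 40.58
tcp_pos: [0.3492, 0.3685, 0.4452]
eef_rot: [179.9, -0.1, -28.0]
contact_force: [-0.4, 0.9, -0.7]
gripper_width: 0.0001
gripper_force: 0.0
```

```bash
python3 goto.py .351 .406 .305 -28; python3 goto.py .444 .357 .305 -28; python3 -c "
from h import *
log()"
```

```text
travel [ 0.004  0.075 -0.28 ] rot [ 0.001  0.001 -0.   ]
travel [ 0.19  -0.023 -0.28 ] rot [ 0.001  0.001 -0.   ]
{'time_s': 40.575, 'joints': [68.797, 0.635, 1.082, 0.084, -90.515, -6.796], 'tcp_pos': [0.349, 0.368, 0.445], 'eef_rot': [179.943, -0.092, -28.0], 'contact_force': [-0.43, 0.852, -0.722], 'gripper_width': 0.0}
```

Call:
arm_command(
  travel=[
    [0.004,0.075,-0.05],
    [0.004,0.075,-0.15],
    [0.004,0.075,-0.25],
    [0.004,0.075,-0.28],
    [0.004,0.075,-0.28],
    [0.03,0.061,-0.28],
    [0.055,0.048,-0.28],
    [0.08,0.035,-0.28],
    [0.105,0.022,-0.28],
    [0.13,0.008,-0.28],
    [0.15,-0.003,-0.28],
    [0.17,-0.013,-0.28],
    [0.19,-0.023,-0.28],
    [0.19,-0.023,-0.28],
    [0.19,-0.023,-0.28],
  ],
  delta_rot=[
    [0,0,0],
    [0,0,0],
    [0,0,0],
    [0,0,0],
    [0,0,0],
    [0,0,0],
    [0,0,0],
    [0,0,0],
    [0,0,0],
    [0,0,0],
    [0,0,0],
    [0,0,0],
    [0,0,0],
    [0,0,0],
    [0,0,0],
  ],
)

```text
time_s: 42.45
tcp_pos: [0.4439, 0.3577, 0.3055]
eef_rot: [180.0, -0.1, -28.0]
contact_force: [0.2, -0.8, -0.2]
gripper_width: 0.0004
gripper_force: 0.0
```

Call:
arm_command(
  travel=[
    [0,0,0.1],
    [0,0,0.2],
    [0,0,0.3],
    [-0.1,-0.1,0.35],
    [-0.1,-0.2,0.35],
    [-0.1,-0.3,0.35],
    [-0.1,-0.4,0.35],
    [-0.1,-0.5,0.35],
    [-0.1,-0.6,0.35],
    [-0.1,-0.7,0.35],
    [-0.1,-0.8,0.35],
    [-0.1,-0.9,0.35],
    [-0.1,-1,0.35],
    [-0.1,-1,0.35],
    [-0.1,-1,0.35],
  ],
  delta_rot=[
    [0,0,0],
    [0,0,0],
    [0,0,0],
    [0,0,0],
    [0,0,0],
    [0,0,0],
    [0,0,0],
    [0,0,0],
    [0,0,0],
    [0,0,0],
    [0,0,0],
    [0,0,0],
    [0,0,0],
    [0,0,0],
    [0,0,0],
  ],
)

```text
time_s: 44.32
tcp_pos: [0.3938, -0.1422, 0.4805]
eef_rot: [-180.0, -0.1, -28.0]
contact_force: [-0.1, -1.1, -0.2]
gripper_width: 0.0003
gripper_force: 0.0
```

Call:
arm_command(
  travel=[
    [0,-0.1,0],
    [0,-0.2,0],
    [0,-0.3,0],
    [0,-0.4,0],
    [0,-0.5,0],
    [0,-0.6,0],
    [0,-0.6,0],
    [0,-0.6,0],
  ],
  delta_rot=[
    [0,0,0],
    [0,0,0],
    [0,0,0],
    [0,0,0],
    [0,0,0],
    [0,0,0],
    [0,0,0],
    [0,0,0],
  ],
)

```text
time_s: 45.32
tcp_pos: [0.395, -0.4412, 0.4804]
eef_rot: [180.0, -0.1, -27.9]
contact_force: [-0.1, 0.7, 1.1]
gripper_width: 0.0005
gripper_force: 0.0
```

Run:
```python
from h import *
log();a=cap('top','top13')['img'];b=cap('scene','sc13')['img']
im=cv2.cvtColor(np.vstack([a[90:320,40:500],b[90:320,150:610]]),cv2.COLOR_RGB2BGR)
cv2.imwrite('pics/v13.png',cv2.resize(im,None,fx=1.3,fy=1.3))
```

```text
{'time_s': 45.325, 'joints': [-29.261, 9.442, 15.277, 0.005, -95.777, 91.373], 'tcp_pos': [0.395, -0.441, 0.48], 'eef_rot': [179.994, -0.057, -27.889], 'contact_force': [-0.118, 0.668, 1.072], 'gripper_width': 0.001}
```

View pics/v13.png

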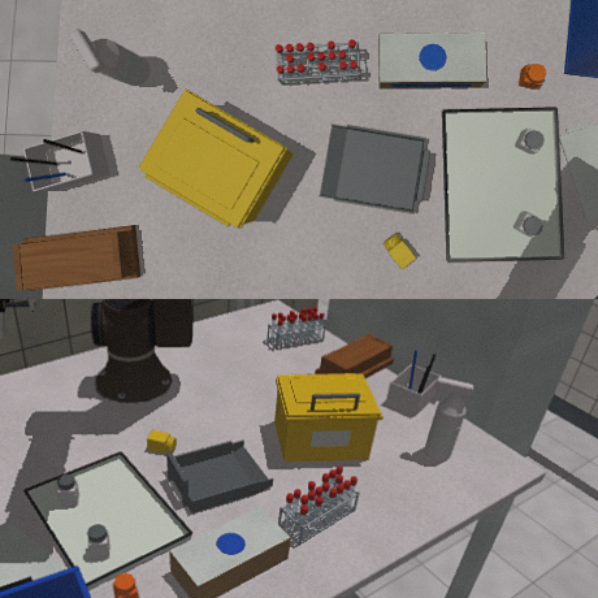

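The lid is shut (top panel (215,160)), the empty tote is within about 1 cm of where it stood (375,168), both standing pots are in place and no pots are loose. I'm handing in.

```bash
python3 -c "
from plant import close_job
print(close_job())"
```

```text
the job is handed in; nothing more can be done
None
```

I handed the job in: the four toppled pots were tipped from the tote into the bin, the empty tote is back within about 1 cm of its old spot, the lid is shut, the two upright pots were left standing, and the final camera view shows no loose pots.

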